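# Pin the slide table of a jeweller's bench press

## Task

On the jeweller's bench press, slide its small steel table (the plate with the black knob) along its rails until it is fully home against its stops, so that its bushing stands under the bushing of the press's arm. Then take the long guide rod with the thick head out of the wooden punch block and thread it, tip first, down through the upper bushing and on through the lower one, without jamming it. Finish while still gripping the rod and holding it there, its tip out below the lower bushing but clear of the base plate; leave the other tools where they are.

Things in the scene. Friction and masses are not known exactly. Their poses are not given: they have to be found in the camera images.
- press: Grey C-frame bench press, fixed, may stand turned. Origin on the bench, x towards its column, y along the rails, z up (mm): base plate x -100 to 90, y -160 to 70, top at z 12; column x 45 to 85, y -25 to 25; from it an arm of the same width reaches forward to x -40, z 94 to 114, and carries the upper bushing; nothing is higher than 118. Two stop blocks, 50 high, at y 47 to 59
- upper_bush (a point): Centre of the top mouth of the brass upper bushing, at (-20, 0, 118) mm in the press frame. Axis vertical, bore 12.5 mm, flared to 20.5 mm over its top 8 mm; outer diameter 20 mm (28 at the flare). Its underside is 28 mm below this point
- lower_bush (a point): Centre of the top mouth of the brass lower bushing in the slide table, 68 mm above the bench; moves with the table and lies straight below upper_bush when the table is against its stops. Bore 12.5 mm, flared to 20.5 mm over its top 8 mm. Its underside is 23 mm below this point, and the top of the base plate 56 mm below it; the space between is empty
- slide_table (a joint): Travel of the slide table along the press's +y, in m: 0.10 is against the stops (bushings in line), smaller is short of them. Drag about 2.5 N, no spring: it stays where it is left. Table: steel, 135 x 90 mm, top at z 62 mm, on two side runners
- slide_knob (a point): Grip point of the upright black knob (diameter 18 mm, from z 68 to 102 mm) at the front edge of the slide table; this point is on its axis, 85 mm above the bench, and 65 mm in front (press -x) of the lower bushing's axis
- block: Wooden punch block 80 x 150 x 60 mm, fixed, origin at the centre of its underside. Three upright holes in a row along its y (at -50, 0, 50 mm), bore 11.8 mm, 45 mm deep, hold the rod and two shorter punches in any order
- rod: Steel guide rod with a thick ringed round head, 0.1 to 0.2 kg, 150 mm long, the tallest thing in the block. Origin: centre of its tip; z along the rod to the head. Shaft diameter 10 mm, z 0 to 115 (round nose, radius 5); head diameter 20, z 115 to 150. In the block its tip is 15 mm above the bench, so the head spans 130 to 165 mm; it can lean about 3 degrees
- punch_flat: Plain straight steel punch, diameter 10, 75 mm long, in the block (top 90 mm above the bench); origin at its tip. Leave alone
- punch_dome: Steel punch with a ball top (diameter 18), 77 mm long, in the block (top 92 mm above the bench); origin at its tip. Leave alone
- pliers: Pliers with black grips, about 110 x 55 x 13 mm, lying in front of the press; origin under the pivot. Leave alone
- file: Hand file, 185 x 18 x 16 mm, wooden handle, lying in front of the block; origin under where the blade meets the handle. Leave alone
- wax_ring: Blue wax ring, diameter 28, height 9 mm, lying on the bench; origin under its centre. Leave alone
- bench_block: Square steel bench block 65 x 65 x 20 mm; origin under its centre. Leave alone
- jar: Glass jar with brushes and burs, diameter 72, 80 mm tall (150 with its tools); origin under its centre. Leave alone
Mind the look-alikes: they are no part of the job. What is shaped like the rod but blue or green is not meant.

How it is judged:
By the outcome, as a careful person would: the job done as asked, in the order asked, and still so for the second after the job is handed in, while the arm keeps its last pose, push and grip.
It also fails if it takes over 58 s, if anything falls off the work surface, if the arm or the gripper's body presses on something with over 40 N, if the wrist force passes 120 N, or if a joint passes its speed limit or range.

## Robot

A 6-joint arm with a two-finger parallel gripper is mounted at the origin on the work surface. World frame = base frame: x ahead of the robot, y to its left, z up, the work surface at z = 0. Lengths are in m, angles in rad, forces in N, time in s.
With the tool pointing down it reaches from about 0.25 to 0.775 m from the base axis. Payload 4 kg.
Tool frame: the origin (TCP) lies between the finger pads; the fingertips stand 14 mm ahead of it and the grasp point (between the pads) lies 5 mm behind it (nose_length is the distance from the TCP to the fingertips, in m); z points along the fingers, y is the line along which they close (so a half turn about z gives the same grasp; the last joint's range is limited). The gripper opens to 94 mm and grips with 3 to 60 N. Pads are 16 mm wide; open, the fingers measure 119 mm over their backs; the gripper's body (75 mm by 177 mm) begins 78 mm behind the grasp point.
Start: joints at [-1.389, 0.087, 1.371, -0, 1.684, -0.103], TCP at [0.155, -0.528, 0.2] pointing down, gripper open.
Joint ranges: [-3.1, 3.1], [-0.76, 2.03], [0.27, 2.55], [-1.08, 4.22], [0.17, 2.65], [-2.57, 2.57]. Speed limits (rad/s): [2.79, 2.79, 3.14, 3.14, 3.14, 3.14].

## Interface

Orientations are given as [roll, pitch, yaw] about the fixed x, y, z axes, in that order (R = Rz(yaw) Ry(pitch) Rx(roll)).
In Python, from bench import * gives the robot as it stands.
- The arm moves only by the tool move_arm, never from a script. Its argument "steps" is one flat list of numbers, 7 for each row, row after row: the turn, a rotation vector about the world's x, y, z in rad, then the shift along the world's x, y, z in m, then the opening, from 0 (shut) to 1 (fully open). A call has 1 to 12 rows; each row is the pose to reach, as a shift and turn from the pose commanded when the call began; what a row does not reach only later rows make up. A row lasts 1/10 s, in which the tool goes at most 50 mm and 8.59 degrees, less where a joint would pass 70% of its speed; a pose out of reach is approached as far as the arm can. A call with a gripper value outside its range is refused whole. The fingers move at their own pace and stop on an object; the grip force is fixed at half the most. Time passes only in rows, so rows that repeat a pose let the fingers close. It gives the time, the measured TCP pose, the force, the opening and the grip force at its end, in the units of the state.
- get_obs(): the state, without advancing time (a new reading comes with each control period).
- snapshot(name): name is "scene" or "top" or "wrist"; returns (picture, depth): 400x640x3 uint8, red, green, blue; 400x640 float32, m along the optical axis (not along the pixel's ray), 0 where there is no reading.
- camera_model(name): a dict with "fx", "fy", "cx", "cy" (pixels), "k1" (the pictures are not rectified: a ray, as slopes to the right and down, at radius r is drawn at 1 + k1 r^2 times it, then the intrinsics apply), "rvec" (rotation vector, rad) and "tvec" (3), from world to camera coordinates, as OpenCV has them. Camera axes: x right, y down, z forward; pixel columns grow to the right and rows downward; lengths in m; the calibration is good to about 2 mm. A picture is of the moment at which its call begins: read the wrist's pose just before it. camera_model takes no time and is no camera call; for the wrist camera it gives the pose at the moment of the call.
- close_job(): hands the job in; it is judged then, once.
Trained networks look in the newest picture that a camera, given by its name, has taken for a name from the list of things; names that differ only in an ending like _2 or _b are one class to them, and where a whole thing is asked for, a point or a joint stands for the part that bears it (a point fixed in the world has none). Each returns a list of dicts, best first, with "score" (0 to 1); they miss things now and then, are a little off and sometimes report something else, mostly with a low value. They report only what shows in the picture. A call takes as long as a camera call. They do not tell look-alikes from the thing itself.
- silhouettes(camera, target): "pixels" (400x640 bool, what is visible of it) and "uv" ([column, row] in pixels, amid what is visible of it).
- spot_point(camera, target): "uv" ([column, row] in pixels: a listed point, or the origin of a listed thing).
The state is a dict: "time": time; "joint_positions": joint angles; "qvel": joint speeds; "joint_torque": joint torques, N m; "tool_pos": TCP position; "ee_rot": TCP orientation; "wrist_force": force on the tool from outside, world axes, zero at the start; "wrist_torque": the same for the moment, N m; "width": finger opening in m; "finger_force": force on a finger pad.
Only numpy, scipy, OpenCV 4.12 (cv2) and the standard library are available. Lean on these libraries where they do the work, as an engineer would, in place of code of your own. Each camera call takes 0.05 s, during which the arm holds its last target. There are 200 camera calls.

## Working session

There is one attempt and no reset: what is moved stays moved. The work goes in short steps, Python scripts to look and compute and a tool call to move; the robot and the scene stay as the last step left them, time stands still between calls to the robot, and variables do not carry over. Pictures are saved under pics/ and viewed, at most 10 in all, crops included, and the job is handed in when it is done.

Besides the shell and the picture viewer there is one more tool, called after "Call:" in YAML: its name, and indented under it one key for each argument. move_arm: Moves the arm, as the interface text tells. Its arguments: {"type":"object","properties":{"steps":{"type":"array"}},"required":["steps"]}

```bash
mkdir -p pics; ls
cat > h.py <<'E'
from bench import *
import numpy as np, cv2
def pix2ray(c,uv):
    m=camera_model(c) if isinstance(c,str) else c
    x=np.array([(uv[0]-m["cx"])/m["fx"],(uv[1]-m["cy"])/m["fy"]]); d=x.copy()
    for _ in range(20): d=x/(1+m["k1"]*(d@d))
    R=cv2.Rodrigues(np.array(m["rvec"],float))[0]; t=np.array(m["tvec"],float)
    return -R.T@t, R.T@np.array([d[0],d[1],1.])
def at_z(c,uv,z):
    o,r=pix2ray(c,uv); return o+r*(z-o[2])/r[2]
def at_d(c,uv,d):
    o,r=pix2ray(c,uv); return o+r*d
def proj(c,P):
    m=camera_model(c) if isinstance(c,str) else c
    R=cv2.Rodrigues(np.array(m["rvec"],float))[0]; p=R@np.array(P)+np.array(m["tvec"]); s=p[:2]/p[2]; s=s*(1+m["k1"]*(s@s))
    return np.array([m["fx"]*s[0]+m["cx"],m["fy"]*s[1]+m["cy"]])
def save(n,p): cv2.imwrite(n,cv2.cvtColor(p,cv2.COLOR_RGB2BGR))
E
python3 - <<'E'
from h import *
np.set_printoptions(precision=4,suppress=True)
for c in ("scene","top"):
    p,d=snapshot(c); save(f"pics/{c}0.png",p); np.save(c+"d.npy",d)
    m=camera_model(c); o,_=pix2ray(c,(320,200)); print(c,o,m["fx"],m["k1"])
    for t in ("upper_bush","lower_bush","slide_knob","rod","punch_flat","punch_dome","press","block"):
        print(t,[(np.round(x["uv"],1).tolist(),round(x["score"],2)) for x in spot_point(c,t)])
E
```

```text
pics
scene [ 1.0703 -0.2006  0.6741] 377.3295641808603 0.024351764673683888
upper_bush [([407.9, 158.9], 0.96)]
lower_bush [([371.0, 176.9], 0.72)]
slide_knob [([363.8, 151.3], 0.96)]
rod [([173.2, 260.8], 0.72), ([191.1, 284.4], 0.69), ([254.0, 223.1], 0.54), ([212.2, 235.5], 0.51)]
punch_flat [([255.0, 223.3], 0.64)]
punch_dome [([231.8, 231.3], 0.48), ([213.6, 235.9], 0.27)]
press [([400.1, 199.9], 0.87)]
block [([235.1, 232.5], 0.6)]
top [ 0.379  -0.0248  1.0008] 420.8247342232412 -0.10562627729570961
upper_bush [([226.9, 224.9], 0.71)]
lower_bush [([261.8, 234.6], 0.73)]
slide_knob [([253.7, 255.8], 0.93)]
rod [([454.7, 217.7], 0.77), ([421.5, 228.5], 0.64), ([438.5, 194.2], 0.58)]
punch_flat [([379.3, 228.1], 0.45)]
punch_dome [([395.8, 227.5], 0.62)]
press [([237.9, 221.3], 0.73)]
block [([257.3, 260.0], 0.7), ([396.4, 231.5], 0.63)]
```

View pics/scene0.png

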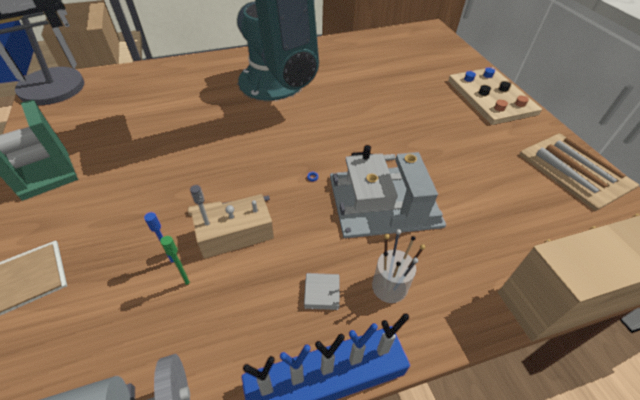

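View pics/top0.png

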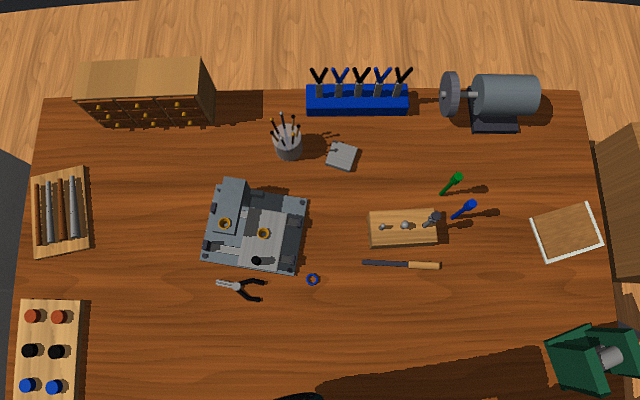

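Grey, ringed-head rod: scene (198,195), top (434,217). It stands in the wooden block, is grey and is the tallest thing there, so it fits. The blue one (scene 153,220; top 463,209) and green one (scene 170,245; top 452,184) are look-alikes. The punches are at scene (230,211) and (254,206). The press is at top (227,224), with its knob at (256,261). I'll confirm with a crop and measure.

Run:
```python
from h import *
np.set_printoptions(precision=4,suppress=True)
p=cv2.imread("pics/scene0.png"); q=cv2.imread("pics/top0.png")
cv2.imwrite("pics/crop1.png",np.hstack([cv2.resize(p[170:270,130:280],(600,400),interpolation=cv2.INTER_CUBIC)[:, :400],cv2.resize(q[170:270,365:465],(400,400),interpolation=cv2.INTER_CUBIC)]))
def tri(a,b):
    o1,r1=pix2ray("scene",a);o2,r2=pix2ray("top",b)
    s=np.linalg.lstsq(np.c_[r1,-r2],o2-o1,rcond=None)[0]
    return (o1+s[0]*r1+o2+s[1]*r2)/2, np.linalg.norm(o1+s[0]*r1-o2-s[1]*r2)
S=dict(ub=((407.9,158.9),(226.9,224.9),.118),lb=((371,176.9),(261.8,234.6),.068),kn=((363.8,151.3),(253.7,255.8),.085),rod=((212.2,235.5),(421.5,228.5),.015))
for k,(a,b,z) in S.items(): print(k,at_z("scene",a,z),at_z("top",b,z),tri(a,b))
d=np.load("topd.npy");ds=np.load("scened.npy")
# point clouds
def cloud(c,d,box):
    x0,x1,y0,y1=box;P=[at_d(c,(u,v),d[v,u]) for v in range(y0,y1) for u in range(x0,x1) if d[v,u]>0]
    return np.array(P)
C=np.vstack([cloud("top",d,(360,460,190,260))]);
T=C[(C[:,2]>.125)];print("head top",len(T),T.mean(0),T.min(0),T.max(0))
Cs=cloud("scene",ds,(180,215,175,230)); T=Cs[Cs[:,2]>.135];print("head scene",len(T),T.mean(0),T.min(0),T.max(0))
for lo in(.07,.09,.11):
    T=Cs[(Cs[:,2]>lo)&(Cs[:,2]<lo+.02)];print(lo,len(T),np.median(T,0))
B=C[(abs(C[:,2]-.06)<.006)];r=cv2.minAreaRect(B[:,:2].astype(np.float32)*1000);print("block",r)
Cp=cloud("top",d,(195,320,170,280))
for lo,hi in((.107,.121),(.056,.066),(.045,.054),(.008,.016)):
    B=Cp[(Cp[:,2]>lo)&(Cp[:,2]<hi)]; print(lo,len(B),cv2.minAreaRect(B[:,:2].astype(np.float32)*1000),B[:,2].mean())
print([ (np.round(at_z("top",x["uv"],0),3),x["score"]) for x in spot_point("top","pliers")+spot_point("top","wax_ring")])
for n in ("press","slide_table"):
    pass
print(get_obs()["ee_rot"],proj("top",(.155,-.528,.2)),proj("scene",(.155,-.528,.2)))
```

```text
ub [0.5673 0.1768 0.118 ] [0.5559 0.1776 0.118 ] (array([0.5585, 0.1815, 0.1084]), np.float64(0.003474202903873638))
lb [0.5507 0.1049 0.068 ] [0.5427 0.109  0.068 ] (array([0.5439, 0.1096, 0.0599]), np.float64(0.001215470988630161))
kn [0.4843 0.1131 0.085 ] [0.4929 0.1235 0.085 ] (array([0.4902, 0.1167, 0.0902]), np.float64(0.012359156839927436))
rod [ 0.5654 -0.2588  0.015 ] [ 0.5612 -0.265   0.015 ] (array([ 0.5621, -0.2623,  0.0121]), np.float64(0.006600115170491718))Traceback (most recent call last):
  File "<stdin>", line 16, in <module>
  File "<stdin>", line 14, in cloud
  File "h.py", line 12, in at_d
    o,r=pix2ray(c,uv); return o+r*d
        ~~~~~~~^^^^^^
  File "h.py", line 4, in pix2ray
    m=camera_model(c) if isinstance(c,str) else c
      ~~~~~~~~~~~~^^^
ValueError: time passes only in moves, steps and waits
```

View pics/crop1.png

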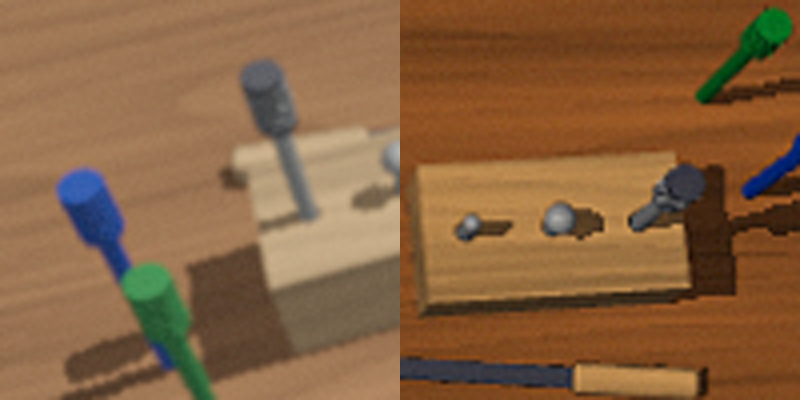

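The crop confirms it: the grey rod with the ringed head is in the block's right-hand hole (top about 430,225 at the hole, head 436,216). The blue and green look-alikes stand on the bench outside the block. Now the geometry from depth.

```bash
cat >> h.py <<'E'
def cloud(c,d,box):
    m=camera_model(c); x0,x1,y0,y1=box
    return np.array([at_d(m,(u,v),d[v,u]) for v in range(y0,y1) for u in range(x0,x1) if d[v,u]>0])
E
cat > m.py <<'E'
from h import *
np.set_printoptions(precision=4,suppress=True)
d=np.load("topd.npy");ds=np.load("scened.npy")
C=cloud("top",d,(360,460,190,260)); C=C[~((C[:,1]<-.31))]
T=C[C[:,2]>.14];print("head top",len(T),T.mean(0),T.min(0),T.max(0))
Cs=cloud("scene",ds,(180,215,175,230))
for lo in(.065,.08,.095,.11,.13,.145):
    T=Cs[(Cs[:,2]>lo)&(Cs[:,2]<lo+.015)];print(lo,len(T),np.median(T,0))
B=C[(abs(C[:,2]-.06)<.004)];print("block",cv2.minAreaRect(B[:,:2].astype(np.float32)*1000),B[:,2].mean())
Cp=cloud("top",d,(195,320,170,280))
for lo,hi in((.107,.121),(.056,.066),(.045,.054),(.008,.016)):
    B=Cp[(Cp[:,2]>lo)&(Cp[:,2]<hi)]; print(lo,len(B),cv2.minAreaRect(B[:,:2].astype(np.float32)*1000),B[:,2].mean())
print([ (np.round(at_z("top",u,z),4)) for u,z in(((430,224),.06),((436.5,216.5),.165),((256,260),.102),((253.5,265),.068))])
print([ (np.round(at_z("scene",u,z),4)) for u,z in(((206.5,222.5),.06),((196,187.5),.165))])
print(get_obs()["ee_rot"],get_obs()["time"])
E
python3 m.py
```

```text
head top 107 [ 0.5598 -0.2598  0.1592] [ 0.5515 -0.2721  0.1403] [ 0.5702 -0.2515  0.1665]
0.065 24 [ 0.5684 -0.2606  0.072 ]
0.08 28 [ 0.5685 -0.2607  0.0869]
0.095 27 [ 0.5681 -0.2602  0.1021]
0.11 23 [ 0.5682 -0.2608  0.1166]
0.13 62 [ 0.5727 -0.2604  0.1372]
0.145 66 [ 0.5723 -0.2594  0.1518]
block ((559.590087890625, -211.72976684570312), (81.28465270996094, 152.21481323242188), 2.332612991333008) 0.05914671972158114
0.107 1307 ((603.44873046875, 178.10659790039062), (53.076290130615234, 126.66329956054688), 80.06056213378906) 0.11306358232902813
0.056 2255 ((559.3731689453125, 110.0296401977539), (102.2132339477539, 183.52096557617188), 80.25875854492188) 0.06101436445410258
0.045 151 ((566.2300415039062, 151.01010131835938), (184.2017364501953, 182.8469696044922), 80.08946228027344) 0.04924640507057149
0.008 2954 ((551.4783325195312, 113.23729705810547), (284.3137512207031, 216.39724731445312), 80.57553100585938) 0.011358357288398305
[array([ 0.563 , -0.2745,  0.06  ]), array([ 0.5579, -0.2613,  0.165 ]), array([0.4818, 0.1156, 0.102 ]), array([0.4746, 0.1263, 0.068 ])]
[array([ 0.5642, -0.2614,  0.06  ]), array([ 0.565, -0.259,  0.165])]
[3.1415 0.     0.2848] 0.9
```

Call:
move_arm:
  steps: [0,0,-0.1,0.04,0.04,0.05,0.5,0,0,-0.2,0.06,0.085,0.07,0.5,0,0,-0.3,0.08,0.13,0.07,0.5,0,0,-0.4,0.1,0.175,0.07,0.5,0,0,-0.46,0.12,0.22,0.07,0.5,0,0,-0.46,0.14,0.265,0.07,0.5,0,0,-0.46,0.16,0.31,0.07,0.5,0,0,-0.46,0.18,0.355,0.07,0.5,0,0,-0.46,0.2,0.4,0.07,0.5,0,0,-0.46,0.22,0.445,0.07,0.5,0,0,-0.46,0.24,0.49,0.07,0.5,0,0,-0.46,0.26,0.53,0.07,0.5]

```text
time: 2.1
tool_pos: [0.4095, -0.0068, 0.27]
ee_rot: [3.141, -0.002, -0.175]
wrist_force: [0.8, -1.0, 0.8]
width: 0.0469
finger_force: 0.0
```

Call:
move_arm:
  steps: [0,0,0,0.02,0.04,0,0.5,0,0,0,0.03,0.07,0,0.5,0,0,0,0.03,0.1,0,0.5,0,0,0,0.03,0.12,0,0.5,0,0,0,0.03,0.12,0,0.5,0,0,0,0.03,0.12,0,0.5]

```text
time: 2.7
tool_pos: [0.4391, 0.1111, 0.2695]
ee_rot: [3.141, -0.0, -0.174]
wrist_force: [-0.9, 1.0, 0.0]
width: 0.0465
finger_force: 0.0
```

```bash
cat > w.py <<'E'
from h import *
import sys
np.set_printoptions(precision=4,suppress=True)
o=get_obs();print(o["time"],o["tool_pos"],o["ee_rot"],o["width"],o["wrist_force"])
m=camera_model("wrist");p,d=snapshot("wrist");save(f"pics/{sys.argv[1]}.png",p);np.save(sys.argv[1]+".npy",d)
print("cam",pix2ray(m,(320,200))[0])
for t,z in (("upper_bush",.118),("lower_bush",.068),("slide_knob",.085)):
    print(t,[(np.round(x["uv"],1).tolist(),round(x["score"],2),at_z(m,x["uv"],z)) for x in spot_point("wrist",t)])
E
python3 w.py w1
```

```text
2.7 [0.4391 0.1111 0.2695] [ 3.1409 -0.0001 -0.1743] 0.046506577291158514 [-0.9146  1.0277  0.0339]
cam [0.5144 0.0972 0.4558]
upper_bush [([228.9, 90.2], 0.75, array([0.5661, 0.1849, 0.118 ]))]
lower_bush [([303.9, 95.0], 0.6, array([0.5516, 0.106 , 0.068 ]))]
slide_knob [([302.1, 149.2], 0.97, array([0.4868, 0.1199, 0.085 ]))]
```

View pics/w1.png

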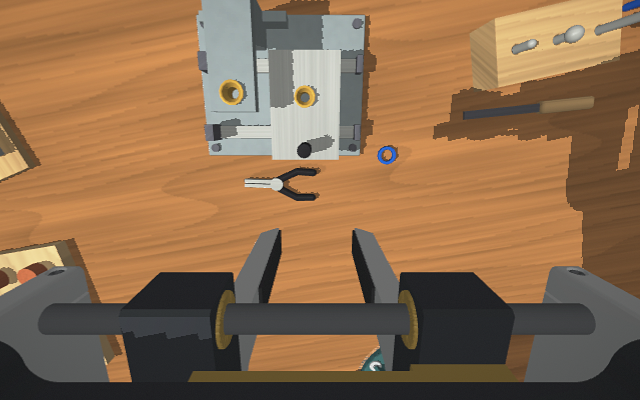

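Wrist view: upper bush at (232,92), lower bush at (306,97), knob at (303,150), all clear. I'll descend onto the knob at about (0.486, 0.119).

Call:
move_arm:
  steps: [0,0,0,0.02,0.004,-0.03,0.5,0,0,0,0.04,0.008,-0.06,0.5,0,0,0,0.047,0.008,-0.1,0.5,0,0,0,0.047,0.008,-0.13,0.5,0,0,0,0.047,0.008,-0.16,0.5,0,0,0,0.047,0.008,-0.185,0.5,0,0,0,0.047,0.008,-0.185,0.5,0,0,0,0.047,0.008,-0.185,0.2,0,0,0,0.047,0.008,-0.185,0.1,0,0,0,0.047,0.008,-0.185,0.05,0,0,0,0.047,0.008,-0.185,0.05,0,0,0,0.047,0.008,-0.185,0.05]

```text
time: 4.1
tool_pos: [0.4872, 0.1188, 0.0861]
ee_rot: [3.141, -0.003, -0.175]
wrist_force: [-0.4, -1.5, 3.7]
width: 0.0168
finger_force: 30.0
```

Call:
move_arm:
  steps: [0,0,0,0.002,0.01,0,0.05,0,0,0,0.004,0.02,0,0.05,0,0,0,0.005,0.03,0,0.05,0,0,0,0.007,0.04,0,0.05,0,0,0,0.009,0.05,0,0.05,0,0,0,0.011,0.06,0,0.05,0,0,0,0.011,0.06,0,0.05]

```text
time: 4.8
tool_pos: [0.4983, 0.1812, 0.0861]
ee_rot: [-3.139, -0.002, -0.174]
wrist_force: [-0.8, 0.9, 5.3]
width: 0.0172
finger_force: 30.0
```

```bash
python3 w.py w2
```

```text
4.8 [0.4983 0.1812 0.0861] [-3.1389 -0.0023 -0.1739] 0.017175667400325712 [-0.8073  0.89    5.299 ]
cam [0.573  0.1668 0.2725]
upper_bush [([293.1, 146.6], 0.89, array([0.5641, 0.1811, 0.118 ]))]
lower_bush []
slide_knob [([314.5, 237.2], 0.7, array([0.4987, 0.1817, 0.085 ])), ([333.9, 262.7], 0.45, array([0.4771, 0.1715, 0.085 ]))]
```

Call:
move_arm:
  steps: [0,0,0,0.0005,0.003,0,0.05,0,0,0,0.001,0.006,0,0.05,0,0,0,0.0015,0.008,0,0.05,0,0,0,0.0015,0.008,0,0.05]

```text
time: 5.4
tool_pos: [0.4994, 0.1878, 0.0861]
ee_rot: [-3.141, -0.002, -0.175]
wrist_force: [-1.4, -0.9, 6.8]
width: 0.0171
finger_force: 30.0
```

Call:
move_arm:
  steps: [0,0,0,0.0004,0.002,0,0.05,0,0,0,0.0007,0.004,0,0.05,0,0,0,0.0007,0.004,0,0.05]

```text
time: 5.7
tool_pos: [0.5001, 0.1917, 0.0861]
ee_rot: [-3.141, -0.002, -0.175]
wrist_force: [-1.4, -2.6, 5.9]
width: 0.0166
finger_force: 30.0
```

Call:
move_arm:
  steps: [0,0,0,0.0004,0.002,0,0.05,0,0,0,0.0007,0.004,0,0.05,0,0,0,0.0007,0.004,0,0.05]

```text
time: 6.0
tool_pos: [0.5008, 0.1954, 0.0861]
ee_rot: [-3.142, -0.002, -0.175]
wrist_force: [-0.8, -1.7, 6.5]
width: 0.017
finger_force: 30.0
```

Call:
move_arm:
  steps: [0,0,0,0.0004,0.002,0,0.05,0,0,0,0.0007,0.004,0,0.05,0,0,0,0.0007,0.004,0,0.05]

```text
time: 6.3
tool_pos: [0.5008, 0.1955, 0.0861]
ee_rot: [3.133, -0.001, -0.176]
wrist_force: [-3.2, -11.2, 9.6]
width: 0.0168
finger_force: 30.0
```

Call:
move_arm:
  steps: [0,0,0,0.0004,0.002,0,0.05,0,0,0,0.0007,0.004,0,0.05,0,0,0,0.0007,0.004,0,0.05]

```text
time: 6.6
tool_pos: [0.5007, 0.1955, 0.086]
ee_rot: [3.125, -0.0, -0.177]
wrist_force: [-5.4, -20.3, 11.1]
width: 0.017
finger_force: 30.1
```

```bash
python3 w.py w3 | tail -4
```

```text
cam [0.5764 0.1844 0.2723]
upper_bush [([316.3, 148.2], 0.61, array([0.5637, 0.1839, 0.118 ]))]
lower_bush [([316.3, 141.1], 0.75, array([0.5644, 0.1829, 0.068 ])), ([315.6, 112.1], 0.48, array([0.5834, 0.18  , 0.068 ]))]
slide_knob [([316.1, 239.6], 0.69, array([0.4992, 0.1952, 0.085 ]))]
```

Call:
move_arm:
  steps: [0,0,0,-0.0005,-0.003,0,0.05,0,0,0,-0.001,-0.006,0,0.05,0,0,0,-0.001,-0.006,0,0.05,0,0,0,-0.001,-0.006,0,0.4,0,0,0,-0.001,-0.006,0,0.5,0,0,0,-0.001,-0.006,0,0.5,0,0,0,-0.001,-0.006,0,0.5,0,0,0,-0.001,-0.006,0.02,0.5,0,0,0,-0.001,-0.006,0.06,0.5,0,0,0,-0.001,-0.006,0.1,0.5,0,0,0,-0.001,-0.006,0.14,0.5,0,0,0,-0.001,-0.006,0.18,0.5]

```text
time: 8.0
tool_pos: [0.5002, 0.1975, 0.2658]
ee_rot: [-3.141, 0.0, -0.175]
wrist_force: [1.1, -0.2, -0.3]
width: 0.047
finger_force: 0.0
```

```bash
python3 w.py w4
python3 - <<'E'
from h import *
np.set_printoptions(precision=4,suppress=True)
for c in ("wrist","scene","top"):
    p,d=snapshot(c); m=camera_model(c)
    if c=="top": np.save("topd.npy",d); save("pics/top1.png",p)
    h=cv2.cvtColor(p,cv2.COLOR_RGB2HSV); k=((h[...,0]>15)&(h[...,0]<30)&(h[...,1]>150)&(h[...,2]>90)).astype(np.uint8)
    n,l,s,ce=cv2.connectedComponentsWithStats(k)
    for i in range(1,n):
        if s[i,4]>25:
            w=at_z(m,ce[i],.118)
            if abs(w[0]-.56)<.06 and abs(w[1]-.18)<.09: print(c,s[i],ce[i],w,at_z(m,s[i,:2]+s[i,2:4]/2-.5,.118))
    if c=="wrist":
        C=cloud(m,d,(100,500,0,300)) if 0 else None
E
```

```text
8.0 [0.5002 0.1975 0.2658] [-3.1414  0.0005 -0.1747] 0.047033516082086786 [ 1.1332 -0.167  -0.3486]
cam [0.5755 0.1834 0.452 ]
upper_bush [([319.8, 134.1], 0.65, array([0.5635, 0.1814, 0.118 ]))]
lower_bush [([317.1, 133.4], 0.76, array([0.5632, 0.1843, 0.068 ]))]
slide_knob [([317.3, 183.2], 0.95, array([0.5019, 0.195 , 0.085 ]))]
wrist [308 124  22  23 328] [318.7195 135.2957] [0.5624 0.1826 0.118 ] [0.5628 0.1827 0.118 ]
```

View pics/w4.png

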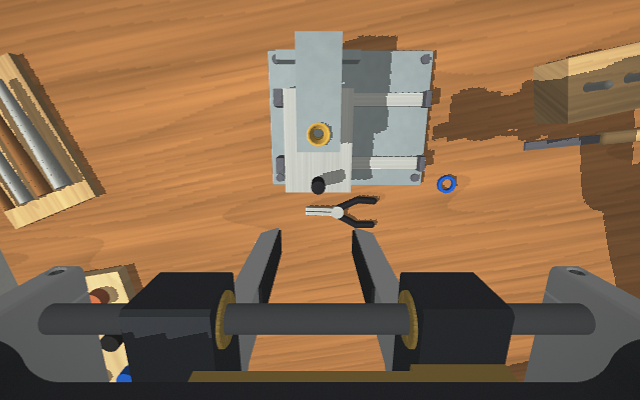

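The table is home: upper bush ring at (319,135), directly in line with the knob at (318,185). I'll go above the block to see the rod.

Call:
move_arm:
  steps: [0,0,0,0,-0.03,0.02,0.5,0,0,0,-0.005,-0.075,0.035,0.5,0,0,0,-0.01,-0.12,0.035,0.5,0,0,0,-0.015,-0.165,0.035,0.5,0,0,0,-0.02,-0.21,0.035,0.5,0,0,0,-0.02,-0.255,0.035,0.5,0,0,0,-0.02,-0.3,0.035,0.5,0,0,0,-0.02,-0.345,0.035,0.5,0,0,0,-0.02,-0.39,0.035,0.5,0,0,0,-0.02,-0.43,0.035,0.5,0,0,0,-0.02,-0.45,0.035,0.5,0,0,0,-0.02,-0.45,0.035,0.5]

```text
time: 9.55
tool_pos: [0.4795, -0.2551, 0.2963]
ee_rot: [-3.14, 0.005, -0.179]
wrist_force: [-0.3, 0.1, -0.8]
width: 0.0473
finger_force: 0.0
```

```bash
cat > r.py <<'E'
from h import *
np.set_printoptions(precision=4,suppress=True)
o=get_obs();print(o["time"],o["tool_pos"],o["ee_rot"])
for c in ("wrist","top","scene"):
    m=camera_model(c);p,d=snapshot(c);save(f"pics/r_{c}.png",p)
    vs,us=np.where(d>0); 
    x=np.c_[(us-m["cx"])/m["fx"],(vs-m["cy"])/m["fy"]];q=x.copy()
    for _ in range(15): q=x/(1+m["k1"]*(q**2).sum(1,keepdims=True))
    R=cv2.Rodrigues(np.array(m["rvec"]))[0]
    P=(np.c_[q,np.ones(len(q))]*d[vs,us][:,None]-np.array(m["tvec"]))@R
    rgb=p[vs,us].astype(int)
    grey=(rgb.max(1)-rgb.min(1))<45
    for lab,cx,cy in (("rod",.562,-.261),):
        near=(np.hypot(P[:,0]-cx,P[:,1]-cy)<.03)
        for lo,hi in((.07,.09),(.09,.11),(.11,.128),(.132,.15),(.15,.162),(.162,.172)):
            k=near&grey&(P[:,2]>lo)&(P[:,2]<hi)
            if k.sum()>3: print(c,lo,k.sum(),P[k].mean(0),P[k].min(0)[:2],P[k].max(0)[:2])
    for nm,k in (("blue",rgb[:,2]>rgb[:,0]+60),("green",(rgb[:,1]>rgb[:,0]+40)&(rgb[:,1]>rgb[:,2]+40))):
        k=k&(abs(P[:,0]-.6)<.1)&(abs(P[:,1]+.3)<.07)&(P[:,2]>.02)
        for lo,hi in ((.02,.1),(.1,.2)):
            j=k&(P[:,2]>lo)&(P[:,2]<hi)
            if j.sum()>3: print(c,nm,P[j].mean(0),P[j].max(0)[2])
E
python3 r.py
```

```text
9.55 [ 0.4795 -0.2551  0.2963] [-3.14    0.0051 -0.1795]
wrist 0.15 7 [ 0.5617 -0.26    0.1601] [ 0.5539 -0.2722] [ 0.5723 -0.2535]
wrist 0.162 278 [ 0.5637 -0.2634  0.1657] [ 0.5541 -0.2731] [ 0.5734 -0.2539]
wrist blue [ 0.5908 -0.3436  0.0596] 0.09475093855909851
wrist blue [ 0.5914 -0.345   0.1464] 0.15291162404608838
wrist green [ 0.6496 -0.3203  0.0628] 0.09798392816650893
wrist green [ 0.6505 -0.3214  0.1464] 0.15321888834409644
top blue [ 0.591  -0.3373  0.1394] 0.15193082269816552
top green [ 0.6481 -0.3177  0.0585] 0.09519541094276039
top green [ 0.6479 -0.3178  0.1407] 0.15156547997121883
scene 0.07 32 [ 0.5684 -0.2607  0.0806] [ 0.5648 -0.2654] [ 0.5713 -0.2562]
scene 0.09 36 [ 0.5683 -0.2608  0.0999] [ 0.5641 -0.266 ] [ 0.5713 -0.2564]
scene 0.11 24 [ 0.5681 -0.2609  0.1158] [ 0.5642 -0.2657] [ 0.5702 -0.2563]
scene 0.132 71 [ 0.5721 -0.2603  0.1411] [ 0.5647 -0.2704] [ 0.5749 -0.2514]
scene 0.15 67 [ 0.5695 -0.2613  0.1574] [ 0.5552 -0.2712] [ 0.5755 -0.2513]
scene 0.162 50 [ 0.5663 -0.2603  0.1629] [ 0.5566 -0.2703] [ 0.5751 -0.2523]
scene blue [ 0.5969 -0.3439  0.0894] 0.09974839036051603
scene blue [ 0.5978 -0.3436  0.1362] 0.14999999251002208
scene green [ 0.6558 -0.3187  0.064 ] 0.09857384932505038
scene green [ 0.656  -0.319   0.1401] 0.14948862114371195
```

View pics/r_wrist.png

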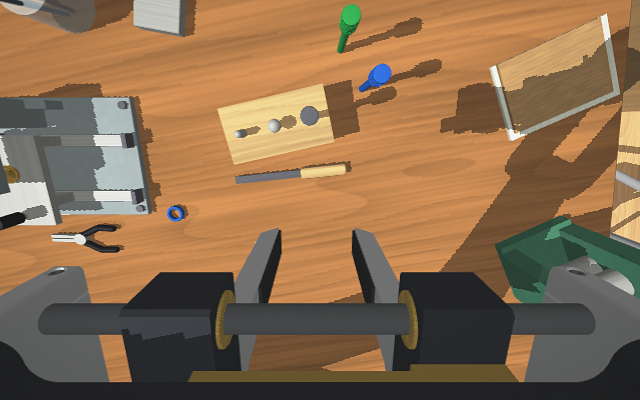

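The rod head is at (310,116) in the wrist view, upright at about (0.5637, -0.263). The look-alikes are more than 80 mm away. I'll move over it first and check the pose.

Call:
move_arm:
  steps: [0,0,0,0.04,-0.004,-0.02,0.6,0,0,0,0.084,-0.008,-0.05,0.6,0,0,0,0.084,-0.008,-0.08,0.6,0,0,0,0.084,-0.008,-0.08,0.6,0,0,0,0.084,-0.008,-0.08,0.6]

```text
time: 10.2
tool_pos: [0.5643, -0.2594, 0.2196]
ee_rot: [-3.141, 0.001, -0.173]
wrist_force: [-0.8, -0.4, 1.7]
width: 0.0566
finger_force: 0.0
```

Call:
move_arm:
  steps: [0,0,0,-0.0005,-0.003,-0.02,0.6,0,0,0,-0.0005,-0.003,-0.045,0.6,0,0,0,-0.0005,-0.003,-0.065,0.6,0,0,0,-0.0005,-0.003,-0.0745,0.6,0,0,0,-0.0005,-0.003,-0.0745,0.6,0,0,0,-0.0005,-0.003,-0.0745,0.3,0,0,0,-0.0005,-0.003,-0.0745,0.15,0,0,0,-0.0005,-0.003,-0.0745,0.05,0,0,0,-0.0005,-0.003,-0.0745,0.05,0,0,0,-0.0005,-0.003,-0.0745,0.05,0,0,0,-0.0005,-0.003,-0.0745,0.05,0,0,0,-0.0005,-0.003,-0.0745,0.05]

```text
time: 11.4
tool_pos: [0.5641, -0.2639, 0.1453]
ee_rot: [3.141, -0.0, -0.175]
wrist_force: [0.1, -0.3, 0.2]
width: 0.0191
finger_force: 30.0
```

Call:
move_arm:
  steps: [0,0,0,0,0,0.01,0.05,0,0,0,0,0,0.025,0.05,0,0,0,0,0,0.04,0.05,0,0,0,0,0,0.055,0.05,0,0,0,0,0,0.075,0.05,0,0,0,0,0,0.095,0.05,0,0,0,0,0,0.115,0.05,0,0,0,0,0,0.135,0.05,0,0,0,0,0,0.15,0.05,0,0,0,0,0,0.15,0.05]

```text
time: 12.4
tool_pos: [0.5649, -0.2644, 0.2997]
ee_rot: [3.139, -0.007, -0.175]
wrist_force: [-0.1, -0.3, -0.2]
width: 0.0191
finger_force: 30.0
```

Call:
move_arm:
  steps: [0,0,0,0,0.03,0,0.05,0,0,0,0,0.07,0,0.05,0,0,0,0,0.11,0,0.05,0,0,0,0,0.15,0,0.05,0,0,0,0,0.19,0,0.05,0,0,0,0,0.23,0,0.05,0,0,0,0,0.27,0,0.05,0,0,0,0,0.31,0,0.05,0,0,0,0,0.34,0,0.05,0,0,0,0,0.36,0,0.05,0,0,0,0,0.37,0,0.05,0,0,0,0,0.37,0,0.05]

```text
time: 13.6
tool_pos: [0.5637, 0.107, 0.2946]
ee_rot: [3.141, 0.001, -0.173]
wrist_force: [0.4, -0.6, -1.4]
width: 0.0194
finger_force: 30.0
```

```bash
cat > g.py <<'E'
from h import *
np.set_printoptions(precision=4,suppress=True)
o=get_obs();print(o["time"],o["tool_pos"],o["ee_rot"],o["width"])
tp=o["tool_pos"]
for c in ("scene","top"):
    m=camera_model(c);p,d=snapshot(c);save(f"pics/g_{c}.png",p)
    vs,us=np.where(d>0)
    x=np.c_[(us-m["cx"])/m["fx"],(vs-m["cy"])/m["fy"]];q=x.copy()
    for _ in range(15): q=x/(1+m["k1"]*(q**2).sum(1,keepdims=True))
    R=cv2.Rodrigues(np.array(m["rvec"]))[0]
    P=(np.c_[q,np.ones(len(q))]*d[vs,us][:,None]-np.array(m["tvec"]))@R
    near=np.hypot(P[:,0]-tp[0],P[:,1]-tp[1])<.025
    for lo in np.arange(-.14,-.015,.015):
        k=near&(P[:,2]>tp[2]+lo)&(P[:,2]<tp[2]+lo+.015)
        if k.sum()>3: print(c,round(lo,3),k.sum(),P[k].mean(0)-tp,(P[k].min(0)-tp)[:2],(P[k].max(0)-tp)[:2])
    r=spot_point(c,"rod");print([(np.round(x["uv"],1),x["score"],at_z(m,x["uv"],tp[2]-.13)) for x in r][:4])
    u=proj(m,tp-np.array([0,0,.06])).astype(int); print(u)
    if c=="scene": s=p[max(0,u[1]-75):u[1]+75,u[0]-100:u[0]+100]; save("pics/gcrop.png",cv2.resize(s,None,fx=4,fy=4,interpolation=cv2.INTER_CUBIC))
E
python3 g.py
```

```text
13.6 [0.5637 0.107  0.2946] [ 3.1412  0.0007 -0.1734] 0.019373681381294208
scene -0.14 8 [ 0.0035  0.0006 -0.1276] [ 0.0016 -0.0029] [0.0051 0.0057]
scene -0.125 33 [ 0.0027 -0.0001 -0.117 ] [-0.0026 -0.0037] [0.0061 0.0063]
scene -0.11 28 [ 0.0018  0.0002 -0.1025] [-0.0041 -0.0032] [0.0048 0.0055]
scene -0.095 33 [ 0.0022 -0.0002 -0.0872] [-0.0026 -0.0031] [0.0059 0.0047]
scene -0.08 33 [ 0.0019 -0.0001 -0.0722] [-0.0028 -0.0034] [0.0043 0.0064]
scene -0.065 36 [ 0.002  -0.0005 -0.0571] [-0.0041 -0.004 ] [0.0047 0.0059]
scene -0.05 34 [ 0.002  -0.0007 -0.0427] [-0.0036 -0.0044] [0.0049 0.0046]
scene -0.035 39 [ 0.0024 -0.0012 -0.0279] [-0.0027 -0.0051] [0.0051 0.0046]
scene -0.02 62 [ 0.0049 -0.003  -0.011 ] [-0.0065 -0.0096] [0.0098 0.0096]
[(array([188.6, 283. ]), 0.81, array([ 0.7558, -0.2902,  0.1646])), (array([173.8, 259.4]), 0.78, array([ 0.7077, -0.3081,  0.1646])), (array([381.7, 146.3]), 0.65, array([0.5602, 0.1113, 0.1646])), (array([406.1, 200.8]), 0.58, array([0.7065, 0.0925, 0.1646]))]
[385 119]
top -0.125 6 [-0.0051 -0.0041 -0.1187] [-0.0073 -0.0052] [-0.0022 -0.0026]
[(array([454.3, 216.5]), 0.52, array([ 0.5574, -0.2986,  0.1646])), (array([434.3, 194.1]), 0.47, array([ 0.6056, -0.2606,  0.1646]))]
[250 208]
```

View pics/gcrop.png

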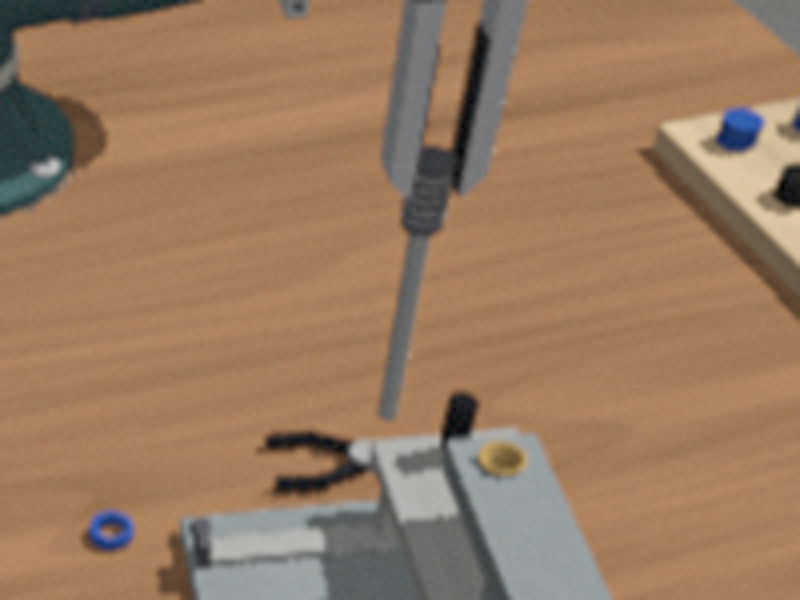

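Call:
move_arm:
  steps: [0,0,0,0,0.03,0,0.05,0,0,0,0,0.06,0,0.05,0,0,0,0,0.076,0,0.05,0,0,0,0,0.076,-0.015,0.05,0,0,0,0,0.076,-0.035,0.05,0,0,0,0,0.076,-0.035,0.05,0,0,0,0,0.076,-0.035,0.05]

```text
time: 14.5
tool_pos: [0.564, 0.1813, 0.2598]
ee_rot: [3.141, 0.001, -0.176]
wrist_force: [0.4, -1.2, -0.6]
width: 0.0192
finger_force: 30.0
```

```bash
sed -i 's/s=p\[.*$/s=p[90:190,335:485]; save("pics\/gcrop2.png",cv2.resize(s,None,fx=5,fy=5,interpolation=cv2.INTER_CUBIC))/' g.py; python3 g.py
```

```text
14.5 [0.564  0.1813 0.2598] [ 3.1407  0.0008 -0.1762] 0.01924404902532254
scene -0.14 4 [ 0.0014 -0.0007 -0.1269] [-0.001  -0.0032] [0.0034 0.0017]
scene -0.125 27 [ 0.0016 -0.0007 -0.1178] [-0.0039 -0.0036] [0.0042 0.0043]
scene -0.11 29 [ 0.0017 -0.0003 -0.1024] [-0.0036 -0.0034] [0.0045 0.0056]
scene -0.095 28 [ 0.0018 -0.001  -0.0868] [-0.0043 -0.004 ] [0.0046 0.003 ]
scene -0.08 30 [ 0.002  -0.0007 -0.0724] [-0.0029 -0.0039] [0.0045 0.0052]
scene -0.065 30 [ 0.0016 -0.0012 -0.058 ] [-0.0032 -0.0041] [0.0052 0.0035]
scene -0.05 33 [ 0.0019 -0.0015 -0.0431] [-0.0046 -0.0047] [0.0042 0.0045]
scene -0.035 37 [ 0.0018 -0.0016 -0.0278] [-0.0044 -0.0047] [0.005  0.0036]
scene -0.02 54 [ 0.0049 -0.0039 -0.0108] [-0.0076 -0.0104] [0.0091 0.0071]
[(array([173.6, 260.8]), 0.8, array([ 0.6856, -0.3159,  0.1298])), (array([185.9, 282.6]), 0.76, array([ 0.7323, -0.3003,  0.1298])), (array([412.1, 152.3]), 0.59, array([0.5622, 0.1868, 0.1298])), (array([233. , 230.9]), 0.3, array([ 0.6543, -0.2125,  0.1298]))]
[417 127]
top -0.125 10 [-0.0042 -0.001  -0.1173] [-0.0072 -0.0023] [0.001  0.0028]
top -0.11 11 [-0.0057  0.0004 -0.102 ] [-0.0071 -0.0027] [-0.0021  0.0056]
top -0.095 11 [-0.0051 -0.0005 -0.0871] [-0.0076 -0.0029] [-0.0016  0.0035]
top -0.08 12 [-0.0053 -0.0003 -0.0716] [-0.0076 -0.0024] [-0.0007  0.0033]
top -0.065 10 [-0.0051 -0.0009 -0.0584] [-0.0074 -0.0031] [-0.0005  0.0032]
top -0.05 14 [-0.0051 -0.0005 -0.0439] [-0.0074 -0.0027] [-0.0009  0.0056]
top -0.02 8 [-0.0113 -0.0013 -0.0092] [-0.0126 -0.0044] [-0.0094  0.0032]
[(array([454.2, 216.9]), 0.67, array([ 0.5639, -0.3097,  0.1298])), (array([223.3, 222.4]), 0.62, array([0.559 , 0.1828, 0.1298])), (array([436.8, 193.9]), 0.48, array([ 0.6154, -0.2759,  0.1298]))]
[216 212]
```

View pics/gcrop2.png

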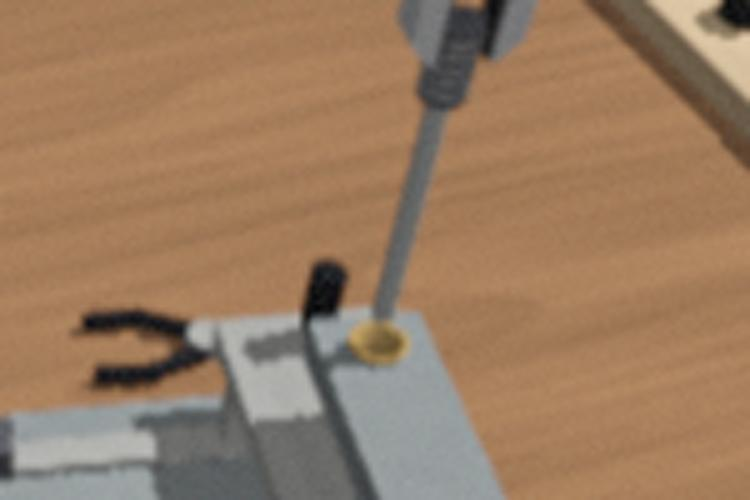

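The tip (381,318 in the crop) lines up with the ring at (379,343), needing about 2 mm more in +y. I'll correct that and enter the flare slowly.

Call:
move_arm:
  steps: [0,0,0,-0.0005,0.0018,0,0.05,0,0,0,-0.0005,0.0018,-0.006,0.05,0,0,0,-0.0005,0.0018,-0.012,0.05,0,0,0,-0.0005,0.0018,-0.016,0.05,0,0,0,-0.0005,0.0018,-0.02,0.05,0,0,0,-0.0005,0.0018,-0.02,0.05]

```text
time: 15.3
tool_pos: [0.5631, 0.1838, 0.2388]
ee_rot: [3.141, 0.002, -0.175]
wrist_force: [1.2, -0.3, -1.4]
width: 0.0192
finger_force: 30.0
```

Call:
move_arm:
  steps: [0,0,0,0,0,-0.002,0.05,0,0,0,0,0,-0.004,0.05,0,0,0,0,0,-0.006,0.05,0,0,0,0,0,-0.006,0.05]

```text
time: 15.7
tool_pos: [0.5634, 0.1839, 0.2337]
ee_rot: [3.141, 0.0, -0.175]
wrist_force: [0.7, 0.2, -1.5]
width: 0.0191
finger_force: 30.0
```

Tip at about 0.104 and in the bore without contact. Continuing.

Call:
move_arm:
  steps: [0,0,0,0,0,-0.004,0.05,0,0,0,0,0,-0.008,0.05,0,0,0,0,0,-0.012,0.05,0,0,0,0,0,-0.016,0.05,0,0,0,0,0,-0.02,0.05,0,0,0,0,0,-0.022,0.05,0,0,0,0,0,-0.022,0.05]

```text
time: 16.4
tool_pos: [0.5633, 0.1839, 0.2114]
ee_rot: [3.141, 0.001, -0.175]
wrist_force: [0.2, -0.0, -1.8]
width: 0.0193
finger_force: 30.0
```

Call:
move_arm:
  steps: [0,0,0,0,0,-0.004,0.05,0,0,0,0,0,-0.008,0.05,0,0,0,0,0,-0.012,0.05,0,0,0,0,0,-0.015,0.05,0,0,0,0,0,-0.015,0.05]

```text
time: 16.9
tool_pos: [0.5632, 0.1838, 0.1961]
ee_rot: [3.141, 0.001, -0.175]
wrist_force: [-0.3, -0.8, -1.3]
width: 0.0189
finger_force: 30.0
```

Tip at about 0.066, in the lower flare, with no lateral force.

Call:
move_arm:
  steps: [0,0,0,0,0,-0.003,0.05,0,0,0,0,0,-0.006,0.05,0,0,0,0,0,-0.009,0.05,0,0,0,0,0,-0.012,0.05,0,0,0,0,0,-0.012,0.05]

```text
time: 17.4
tool_pos: [0.5632, 0.1838, 0.1842]
ee_rot: [3.141, 0.001, -0.175]
wrist_force: [0.2, 0.6, -2.4]
width: 0.0194
finger_force: 30.0
```

Call:
move_arm:
  steps: [0,0,0,0,0,-0.004,0.05,0,0,0,0,0,-0.008,0.05,0,0,0,0,0,-0.011,0.05,0,0,0,0,0,-0.011,0.05]

```text
time: 17.8
tool_pos: [0.5631, 0.1838, 0.1731]
ee_rot: [3.141, 0.001, -0.175]
wrist_force: [0.3, -0.7, -2.5]
width: 0.0189
finger_force: 30.0
```

Call:
move_arm:
  steps: [0,0,0,0,0,-0.004,0.05,0,0,0,0,0,-0.008,0.05,0,0,0,0,0,-0.012,0.05,0,0,0,0,0,-0.014,0.05,0,0,0,0,0,-0.014,0.05,0,0,0,0,0,-0.014,0.05,0,0,0,0,0,-0.014,0.05]

```text
time: 18.5
tool_pos: [0.5636, 0.1839, 0.1603]
ee_rot: [-3.142, -0.0, -0.175]
wrist_force: [-0.4, 0.2, -1.2]
width: 0.0194
finger_force: 30.0
```

```bash
python3 g.py | grep scene
python3 - <<'E'
from h import *
p,d=snapshot("scene"); save("pics/fin.png",cv2.resize(p[100:230,300:460],None,fx=4.5,fy=4.5,interpolation=cv2.INTER_CUBIC))
E
```

```text
scene -0.11 73 [-0.0018 -0.0156 -0.1008] [-0.0221 -0.0243] [ 0.0202 -0.0064]
scene -0.08 5 [-0.002  -0.0238 -0.0671] [-0.0069 -0.0246] [ 0.0024 -0.0225]
scene -0.065 32 [ 0.0006 -0.0126 -0.0538] [-0.0131 -0.0248] [0.0237 0.0159]
scene -0.05 254 [ 0.0028 -0.0015 -0.047 ] [-0.0231 -0.0246] [0.024  0.0238]
scene -0.035 26 [ 0.0019 -0.0012 -0.0275] [-0.0025 -0.0046] [0.0044 0.0057]
scene -0.02 37 [ 0.0051 -0.0035 -0.0102] [-0.0036 -0.0094] [0.0099 0.0068]
```

View pics/fin.png

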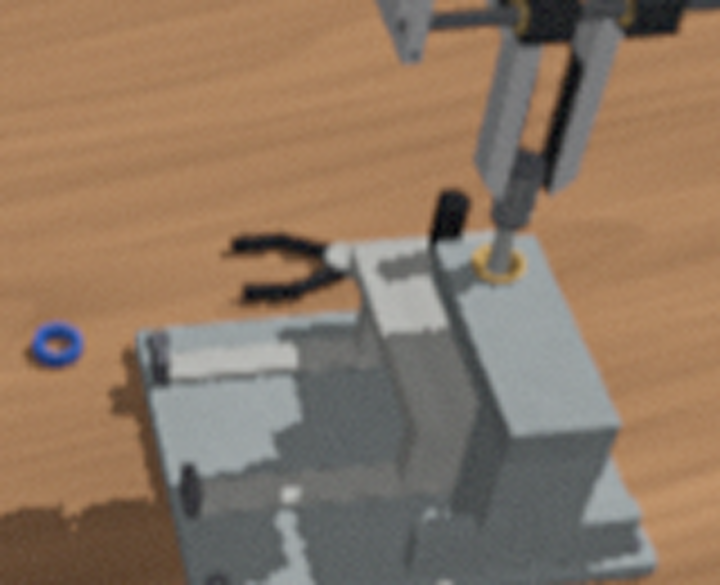

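The rod stands in the upper bushing (498,262 in the crop) with its head still in the fingers. The tip is at about z = 0.030, between the lower bushing's underside (0.045) and the base plate (0.012), and there are no side forces.

```bash
python3 -c "
from bench import *
print(close_job())"
```

```text
the job is handed in; nothing more can be done
None
```

The table is home against its stops and the rod is threaded through both bushings, still gripped, with its tip about 18 mm above the base plate; I handed the job in at about 19 s and no verdict came back.

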